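# Draw a lantern base board from the spring magazine and pack it

### The job

Pack the red base board that lies on top of the stack in the spring magazine: draw it out level through the mouth from under the steel tongue, so that the next board springs up into its place, and lay it flat in the pocket of the empty blue tray. Set it down gently, never letting it drop (the tray's finger gaps are there for that), and leave the other boards in their places, apart from the spring lifting them, and the things lying around undisturbed.

Things in the scene. Friction and masses are not known exactly. Their poses are not given: they have to be found in the camera images.
- magazine: Grey spring magazine fixed to the bench, 200 x 110 mm, 118 mm high, holding four boards 14 mm thick. Origin: on the bench under the stack's centre; x along the boards (they span x -75 to +75 mm), y across, mouth towards -x, z up. Side guides (inner faces y = +-29 mm, 5 mm thick, top 108 mm up) enclose only x -27 to +78 mm. The top board is out once its centre is at x = -155 mm.
- magazine_tongue (a point): Underside of the front end of the steel tongue, 110 mm above the bench, magazine axes. The tongue, 18 mm wide, 6 mm thick, runs along the stack's centre line from the rear wall to magazine x = -70 mm. The spring presses the top board up against it with about 3 to 7 N and so holds it even when it is half drawn out and let go. Drawing it takes up to about 13 N.
- magazine_bare (a point): Middle of the bare front part of the stack (magazine x -75 to -27 mm), at the height of the top board's upper face, 110 mm above the bench; magazine axes. No side guides here: the top board can be pinched across its 54 mm width from above, astride the tongue. Fingers reaching more than 14 mm below this point take the next board too.
- magazine_mouth (a point): Top edge of the magazine's front wall, 93 mm above the bench, magazine axes. Wall 44 mm wide, 6 mm thick. The top board's underside is 3 mm higher, so that it slides out over the wall; the board below is stopped by it.
- tray_empty: Empty blue card tray fixed to the bench, 172 x 76 x 30 mm. Origin: centre of its underside; x along its length. Pocket 160 x 64 mm, 24 mm deep, floor 6 mm above the bench, walls 6 mm. Each long side has a finger gap in the middle (x -44 to +44 mm) down to the floor: a board pinched at mid-length can be set down with the fingers in the gaps; near the ends the walls leave fingers no room.
- board_top: The board to pack: red lacquered wood, 150 x 54 x 14 mm, about 100 g, top one in the magazine. Origin: centre of its underside; x along its length, y across its width, z up. Either end may come first in the tray.
- board_next: The second board from the top, yellow, same size and axes. When the red board has left it rises 14 mm, to under the tongue.
- board_third: The third board, red, same size and axes.
- board_last: The lowest board, yellow, same size and axes.
- lift (a joint): Height of the spring platform under the stack, m: 0 with four boards under the tongue, 0.014 with three; grows upward.
- tray_empty_pocket (a point): Centre of the empty tray's pocket floor, same axes as that tray.
- tray_full: A like blue tray that already holds a yellow board. It and the empty tray may stand in either place.
- board_packed: Yellow board, same size and axes, lying in the full tray.
- lantern_roll: Bystander: collapsed red lantern lying on the bench, 56 mm thick, 200 mm long along its x. Origin: centre of its underside.
- glue: Bystander: upright white glue bottle, 52 mm thick, 120 mm high. Origin: centre of its underside.
- screwdriver: Bystander: screwdriver lying along its x on the bench.
There are look-alikes about, which are no part of the job. Leave any white look-alike of the board_top alone. There is more than one size of the magazine; the job needs the larger.

How it is judged (in metres and radians):
On the way, in this order (a step that is already met when the one before it is completed fails the run):
1. the red board is drawn partly out of the magazine, still level under the tongue (x of board_top in the frame of magazine between -0.14 and -0.04 m and z of board_top in the frame of magazine above 0.085 m), for 0.05 s.
2. the red board has left the magazine and the next board has risen under the tongue (distance between board_top and board_next above 0.14 m and value of joint lift above 0.011 m and z of board_next in the frame of magazine above 0.092 m), for 0.1 s.
At the end, for the whole second after the job is handed in: The red board lies flat and still on the empty tray's pocket floor (within 9 mm of its centre each way, under 3 mm up, tilted under 3 degrees), and the next board sits level under the tongue (within 4 mm), the platform 11 to 18 mm up (x of board_top in the frame of tray_empty_pocket between -0.009 and 0.009 m and y of board_top in the frame of tray_empty_pocket between -0.009 and 0.009 m and z of board_top in the frame of tray_empty_pocket below 0.003 m and angle between board_top's own z axis and vertical below 0.05 rad and angle between the x axis of board_top and the x axis of tray_empty, either way round below 0.2 rad and linear speed of board_top below 0.02 m/s and value of joint lift between 0.011 and 0.018 m and z of board_next in the frame of magazine above 0.092 m and angle between board_next's own z axis and vertical below 0.06 rad); the robot touches nothing.
It fails at once if the red board is dropped or thrown into the tray (faster than 0.45 m/s within 35 mm of the pocket floor) (horizontal distance between board_top and tray_empty_pocket below 0.04 m and z of board_top in the frame of tray_empty_pocket below 0.035 m and linear speed of board_top above 0.45 m/s).
It fails at once if another board in the magazine is dragged more than 12 mm out of its place (x of any of board_next, board_third, board_last in the frame of magazine below -0.012 m).
It fails at once if the packed board is moved more than 10 mm (distance of board_packed from where it was at the start of the episode above 0.01 m).
It fails at once if a bystander is moved more than 25 mm (distance of any of lantern_roll, glue, screwdriver from where it was at the start of the episode above 0.025 m).
It also fails if it takes over 43 s, if anything falls off the work surface, if the arm or the gripper's body presses on something with over 40 N, if the wrist force passes 120 N, or if a joint passes its speed limit or range.

### The arm

A 6-joint arm with a two-finger parallel gripper is mounted at the origin on the work surface. World frame = base frame: x ahead of the robot, y to its left, z up, the work surface at z = 0. Lengths are in m, angles in degrees, forces in N, time in s.
With the tool pointing down it reaches from about 0.25 to 0.725 m from the base axis. Payload 9.7 kg.
Tool frame: the origin (TCP) lies midway between the tips of the shut fingers; the grasp point (between the pads) lies bot.hold_point_z behind it (bot.hold_point_z is the distance from the TCP to the grasp point, in m); z points along the fingers, y is the line along which they close (so a half turn about z gives the same grasp; the last joint's range is limited). The gripper opens to 85 mm and grips with 20 to 120 N. Pads are 22 mm wide; open, the fingers measure 114 mm over their backs; the gripper's body (76 mm by 85 mm) begins 54 mm behind the grasp point. The pads swing forward as they close: fully open they stand 13 mm farther back than shut.
Start: joints at [0, 4.979, 10.078, 95.1, 0, 90], TCP at [0.55, -0, 0.231] pointing down, gripper open.
Joint ranges: [-179.16, 179.16], [-48.56, 103.87], [-65.8, 70.77], [-126.05, 130.52], [-82.76, 87.17], [-180, 180]. Speed limits (degrees/s): [127.2, 127.2, 147.25, 180, 180, 180].

### API

Orientations are given as [roll, pitch, yaw] about the fixed x, y, z axes, in that order (R = Rz(yaw) Ry(pitch) Rx(roll)).
In Python, from workcell import bot, camera, camera_model, ticket gives the robot as it stands.
- The arm moves only by the tool send_rows, never from a script. Its argument "targets" is text: rows parted by semicolons, each of 5 numbers parted by spaces: the shift along the tool's x, y, z in mm, then the turn about the tool's z in degrees, then the closure in counts, from 0 (fully open) to 255 (shut). A call has 1 to 20 rows; each row is the pose to reach, as a shift and turn from the pose commanded when the call began, along the tool's axes at that moment; what a row does not reach only later rows make up. A row lasts 1/8 s, in which the tool goes at most 62.5 mm and 10.7 degrees, less where a joint would pass 70% of its speed; a pose out of reach is approached as far as the arm can. A call with a gripper value outside its range is refused whole. The fingers move at their own pace and stop on an object; "newtons" is the grip in N (left out, the last holds). Time passes only in rows, so rows that repeat a pose let the fingers close. It gives the time, the measured TCP pose, the force, the opening and the grip force at its end, in the units of the state.
- bot.get_obs(): the state, without advancing time (a new reading comes with each control period).
- camera(name): name is "scene" or "side" or "wrist"; returns the picture (420x560x3 uint8, blue, green, red); there is no depth.
- camera_model(name): a dict with "K" (3x3 intrinsics, pixels), "dist_coeffs" ([k1, k2, p1, p2, k3] as OpenCV has them; the pictures are not rectified), "pose" (4x4, takes a point from camera to world coordinates); the wrist camera has in their place "T_tool_cam" (4x4, takes a point from camera to tool coordinates, whose origin is the TCP and whose axes are the flange's). Camera axes: x right, y down, z forward; pixel columns grow to the right and rows downward; lengths in m; the calibration is good to about 2 mm. A picture is of the moment at which its call begins: read the wrist's pose just before it. camera_model takes no time and is no camera call.
- ticket.job_done(): hands the job in; it is judged then, once.
The state is a dict: "time": time; "q": joint angles; "qd": joint speeds; "joint_efforts": joint torques, N m; "ee_pos": TCP position; "tcp_rot": TCP orientation; "wrist_force": force on the tool from outside, world axes, zero at the start; "torque": the same for the moment, N m; "opening": finger opening in m; "grasp_force": force on a finger pad.
Only numpy, scipy, OpenCV 4.12 (cv2) and the standard library are available. Lean on these libraries where they do the work, as an engineer would, in place of code of your own. Each camera call takes 0.05 s, during which the arm holds its last target. There are 200 camera calls.

## Working session

There is one attempt and no reset: what is moved stays moved. The work goes in short steps, Python scripts to look and compute and a tool call to move; the robot and the scene stay as the last step left them, time stands still between calls to the robot, and variables do not carry over. Pictures are saved under pics/ and viewed, at most 12 in all, crops included, and the job is handed in when it is done.

Besides the shell and the picture viewer there is one more tool, called after ">>>" in YAML: its name, and indented under it one key for each argument. send_rows: Moves the arm, as the interface text tells. Its arguments: {"type":"object","properties":{"targets":{"type":"string"},"newtons":{"type":"number"}},"required":["targets"]}

```bash
mkdir -p pics; ls
cat > h.py <<'E'
import numpy as np, cv2
from workcell import bot, camera, camera_model, ticket
from scipy.spatial.transform import Rotation as R
def ray(name, uv, tool=None):
    m=camera_model(name)
    P=np.array(m["pose"]) if "pose" in m else tool@np.array(m["T_tool_cam"])
    p=cv2.undistortPoints(np.array(uv,float).reshape(-1,1,2),np.array(m["K"]),np.array(m["dist_coeffs"]))[:,0]
    d=np.c_[p,np.ones(len(p))]@P[:3,:3].T
    return P[:3,3],d
def plane(name,uv,z,tool=None):
    o,d=ray(name,uv,tool); return o+d*((z-o[2])/d[:,2])[:,None]
def tool(o):
    T=np.eye(4);T[:3,:3]=R.from_euler('xyz',o["tcp_rot"],degrees=True).as_matrix();T[:3,3]=o["ee_pos"];return T
def tri(o1,d1,o2,d2):
    A=np.c_[d1,-d2];s=np.linalg.lstsq(A,o2-o1,rcond=None)[0]
    a=o1+d1*s[0];b=o2+d2*s[1];return (a+b)/2,np.linalg.norm(a-b)
E
python3 - <<'E'
from h import *
o=bot.get_obs();print(o,bot.hold_point_z)
for n in("scene","side","wrist"):
    cv2.imwrite(f"pics/{n}0.png",camera(n)); m=camera_model(n); print(n,np.round(m.get("pose",m.get("T_tool_cam")),3).tolist(),np.round(m["K"],1).tolist())
E
```

```text
pics
{'time': 0.0, 'q': array([-3.55805880e-04,  5.01210014e+00,  1.00334905e+01,  9.50979897e+01,
       -1.73563988e-03,  9.00019967e+01]), 'qd': array([ 0.07170338, -0.03597598, -0.01854561,  0.03517903,  0.06430026,
        0.08533036]), 'joint_efforts': array([ 7.68234549e-04, -5.20392072e+01,  4.64802504e+01,  1.63646933e-02,
        2.23589603e-05, -6.77332673e-05]), 'ee_pos': array([ 5.49777718e-01, -1.20475106e-05,  2.30564830e-01]), 'tcp_rot': array([-1.79923401e+02,  1.73830779e-03,  8.99976498e+01]), 'wrist_force': array([-0.75710807, -0.34535212,  0.14705075]), 'torque': array([ 0.02862068, -0.00867281,  0.05420582]), 'grasp_force': 0.0, 'opening': 0.08549866134460814} 0.0187
scene [[-0.533, 0.644, -0.549, 1.031], [0.846, 0.416, -0.334, 0.297], [0.013, -0.643, -0.766, 0.795], [0.0, 0.0, 0.0, 1.0]] [[437.0, 0.0, 282.9], [0.0, 437.0, 209.4], [0.0, 0.0, 1.0]]
side [[-0.68, -0.393, 0.619, -0.026], [-0.733, 0.361, -0.577, 0.56], [0.003, -0.846, -0.534, 0.588], [0.0, 0.0, 0.0, 1.0]] [[492.6, 0.0, 279.4], [0.0, 492.6, 214.2], [0.0, 0.0, 1.0]]
wrist [[0.0, -0.962, -0.274, 0.07], [1.0, 0.0, 0.0, -0.001], [-0.0, -0.274, 0.962, -0.142], [0.0, 0.0, 0.0, 1.0]] [[324.1, 0.0, 272.7], [0.0, 324.1, 210.9], [0.0, 0.0, 1.0]]
```

View pics/scene0.png

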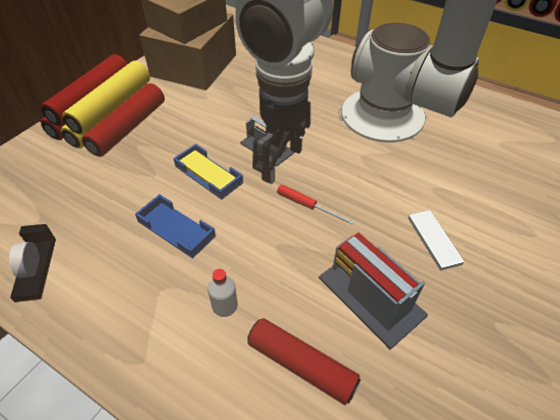

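View pics/side0.png

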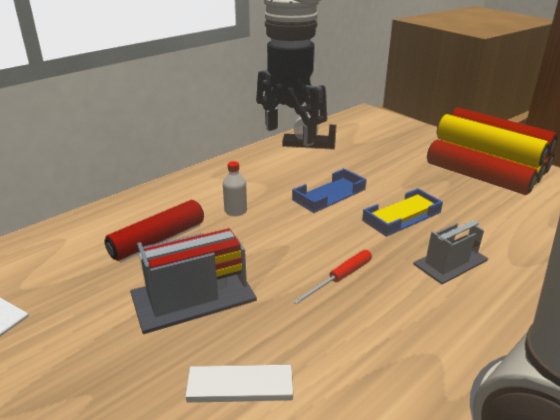

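Run:
```python
import cv2,numpy as np
s=cv2.imread("pics/scene0.png");d=cv2.imread("pics/side0.png")
C=np.zeros((600,800,3),np.uint8)
def put(im,x,y,w,h,k,X,Y):
    c=cv2.resize(im[y:y+h,x:x+w],None,fx=k,fy=k,interpolation=cv2.INTER_CUBIC); C[Y:Y+c.shape[0],X:X+c.shape[1]]=c
put(s,315,225,115,120,3,0,0)      # scene mag: px=315+X/3
put(d,128,225,133,100,3,400,0)
put(s,130,190,90,70,3,0,370)
put(d,285,165,90,50,3,400,370)
cv2.imwrite("pics/c1.png",C)
```

```text
(no output)
```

View pics/c1.png

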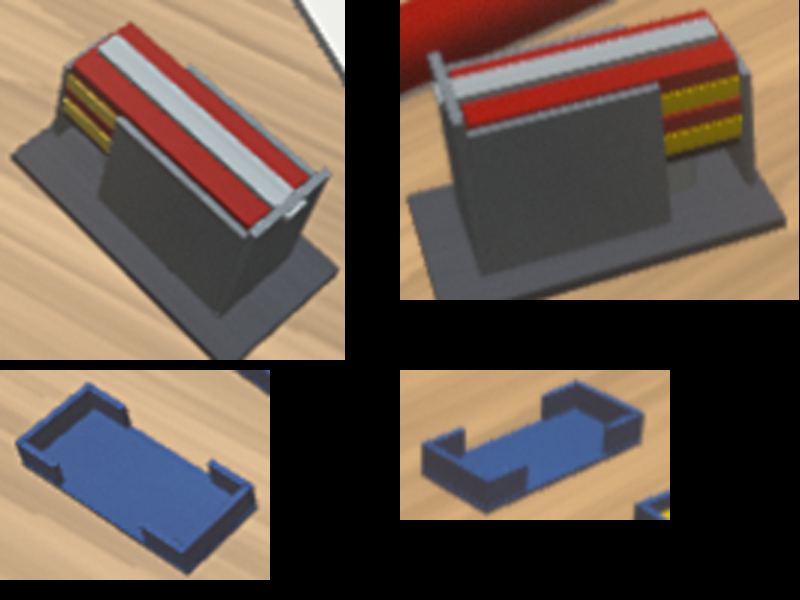

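```bash
cat > m1.py <<'E'
from h import *
S=lambda x,y:(315+x/3,225+y/3)
D=lambda x,y:(128+(x-400)/3,225+y/3)
ST=lambda x,y:(130+x/3,190+(y-370)/3)
DT=lambda x,y:(285+(x-400)/3,165+(y-370)/3)
r=lambda a:np.round(a,4).tolist()
sc=[S(77,62),S(130,25)]; sd=[D(740,62),D(703,12)]
print("board front scene z.11",r(plane("scene",sc,.11)),"side",r(plane("side",sd,.11)))
o1,d1=ray("scene",sc);o2,d2=ray("side",sd)
for i in range(2):
  for j in range(2): print(i,j,[r(v) for v in tri(o1,d1[i],o2,d2[j])])
print("tongue front scene",r(plane("scene",[S(98,45),S(118,36),S(275,200),S(300,185)],.116)))
print("tongue side",r(plane("side",[D(703,20),D(718,38),D(452,79),D(455,95)],.116)))
tc=[ST(17,441),ST(88,384),ST(255,488),ST(187,552)]; td=[DT(422,443),DT(487,487),DT(643,413),DT(575,381)]
print("tray scene",r(plane("scene",tc,.03)));print("tray side",r(plane("side",td,.03)))
o1,d1=ray("scene",tc);o2,d2=ray("side",td)
for i in range(4):
  b=min((tri(o1,d1[i],o2,d2[j])[1],j) for j in range(4) ); print(i,b,r(tri(o1,d1[i],o2,d2[b[1]])[0]))
print("base plate z~.006",r(plane("scene",[S(12,157),S(338,268)],.006)),r(plane("side",[D(785,222),D(408,198)],.006)))
print("bystanders", r(plane("scene",[(223,305),(250,335),(350,390),(280,190),(350,222),(208,172)],.03)))
E
python3 m1.py
```

```text
board front scene z.11 [[0.556, 0.1396, 0.11], [0.5109, 0.1552, 0.11]] side [[0.5002, 0.1556, 0.11], [0.553, 0.1402, 0.11]]
0 0 [[0.5338, 0.1312, 0.0792], 0.0027]
0 1 [[0.5548, 0.1391, 0.1084], 0.0004]
1 0 [[0.5059, 0.1527, 0.1046], 0.0028]
1 1 [[0.527, 0.1593, 0.1314], 0.0005]
tongue front scene [[0.541, 0.1462, 0.116], [0.5276, 0.1538, 0.116], [0.5852, 0.2839, 0.116], [0.5678, 0.2925, 0.116]]
tongue side [[0.5393, 0.1505, 0.116], [0.5195, 0.1553, 0.116], [0.586, 0.2845, 0.116], [0.5723, 0.2905, 0.116]]
tray scene [[0.672, -0.308, 0.03], [0.6005, -0.303, 0.03], [0.611, -0.1314, 0.03], [0.6816, -0.1365, 0.03]]
tray side [[0.6804, -0.1386, 0.03], [0.6011, -0.128, 0.03], [0.596, -0.3031, 0.03], [0.6698, -0.3056, 0.03]]
0 (np.float64(0.0009838830376361631), 3) [0.6717, -0.3085, 0.0287]
1 (np.float64(0.001370439440333054), 2) [0.5985, -0.3058, 0.0275]
2 (np.float64(0.00044057116131229773), 1) [0.6076, -0.1349, 0.0241]
3 (np.float64(0.0019287527372787907), 0) [0.6808, -0.1379, 0.0294]
base plate z~.006 [[0.5804, 0.1148, 0.006], [0.5381, 0.3354, 0.006]] [[0.4739, 0.1486, 0.006], [0.641, 0.3004, 0.006]]
bystanders [[0.7477, -0.0055, 0.03], [0.7694, 0.0731, 0.03], [0.7583, 0.2719, 0.03], [0.4348, -0.0744, 0.03], [0.4316, 0.1091, 0.03], [0.4802, -0.2547, 0.03]]
```

>>> send_rows:
  targets: "25 -2 5 3 0; 55 -4 12 6 0; 90 -6 20 9 0; 125 -8 28 13 0; 150 -10 35 16 0; 165 -11 40 18 0; 169 -11 40 18 0; 169 -11 40 18 0; 169 -11 40 18 0"
  newtons: 60

```text
time: 1.27
ee_pos: [0.5392, 0.1684, 0.1916]
tcp_rot: [180.0, -0.0, 72.0]
wrist_force: [0.7, -0.2, -0.1]
opening: 0.085
grasp_force: 0.0
```

Run:
```python
from h import *
o=bot.get_obs();print(o["time"],o["ee_pos"],o["tcp_rot"])
im=camera("wrist");cv2.imwrite("pics/w1.png",im);np.save("w1.npy",tool(o))
```

```text
1.275 [0.53918786 0.16841633 0.19156699] [ 1.79980875e+02 -6.83229993e-03  7.19846374e+01]
```

View pics/w1.png

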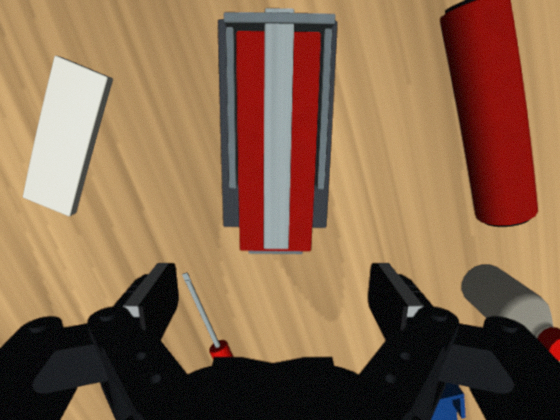

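The wrist view shows the red board centred under the tongue: front edge at row ≈250 (cols 240–311), rear edge at row ≈31 (cols 237–321), tongue end at (276,248).

```bash
cat > m2.py <<'E'
from h import *
T=np.load("w1.npy"); im=cv2.imread("pics/w1.png").astype(int)
b,g,r=im[...,0],im[...,1],im[...,2]
m=((r>100)&(g<60)&(b<60)); m[:, :225]=0; m[:,335:]=0; m[270:]=0
rows=[];
for v in range(60,245,8):
    c=np.where(m[v])[0]; rows.append((c.min()-.5,v,c.max()+.5))
rows=np.array(rows)
for z in(.11,):
    L=plane("wrist",rows[:,:2],z,T);Rr=plane("wrist",rows[:,[2,1]],z,T)
    w=np.linalg.norm(L-Rr,axis=1);M=(L+Rr)/2
    k=np.polyfit(M[:,1],M[:,0],1);print("width",w.min(),w.max(),np.median(w),"yaw",np.degrees(np.arctan2(1,k[0])))
cols=[c for c in list(range(244,260))+list(range(294,308))]
fe=np.array([(c,np.where(m[:,c])[0].max()+.5) for c in cols]); re=np.array([(c,np.where(m[:,c])[0].min()-.5) for c in cols])
print(np.median(fe[:,1]),np.median(re[:,1]))
F=plane("wrist",fe,.11,T); B=plane("wrist",re,.11,T)
y=np.radians(72); 
ax=np.array([np.cos(y),np.sin(y)])
f=F[:,:2]@ax; bk=B[:,:2]@ax; print("front s",np.median(f),"rear s",np.median(bk),"len",np.median(bk)-np.median(f), "tcp s",T[:2,3]@ax)
n=np.array([-ax[1],ax[0]]); print("lateral mid",np.median(M[:,:2]@n),"tcp",T[:2,3]@n, (M[:,:2]@n)[[0,10,-1]])
# height from width: depth scale and stereo with scene corners
s=[(340.7,245.7),(358.3,233.3)]; o1,d1=ray("scene",s); o2,d2=ray("wrist",[(311,250),(240,250)],T)
for i in (0,1): print(tri(o1,d1[i],o2,d2[i]))
E
python3 m2.py
```

```text
width 0.052392126799045605 0.053474375521766086 0.053069871241769165 yaw 71.30395969474367
250.5 30.5
front s 0.3022959444625553 rear s 0.4507226478869326 len 0.1484267034243773 tcp s 0.3267916573600935
lateral mid -0.4622233291738406 tcp -0.4607546156191795 [-0.46319537 -0.46236515 -0.46148305]
(array([0.55815394, 0.13964857, 0.11382376]), np.float64(0.0018871843866425134))
(array([0.50725527, 0.15312619, 0.10617432]), np.float64(0.002399944453255483))
```

>>> send_rows:
  targets: "-1 1 20 0.3 0; -1 1 45 0.3 0; -1 1 70 0.3 0; -1 1 88 0.3 0; -1 1 96 0.3 0; -1 1 96 0.3 0; -1 1 96 0.3 100; -1 1 96 0.3 255; -1 1 96 0.3 255; -1 1 96 0.3 255; -1 1 96 0.3 255; -1 1 96 0.3 255; -1 1 96 0.3 255"
  newtons: 60

```text
time: 2.95
ee_pos: [0.5402, 0.1678, 0.0964]
tcp_rot: [179.9, -0.1, 71.7]
wrist_force: [0.5, -0.9, 5.2]
opening: 0.052
grasp_force: 66.6
```

Run:
```python
from h import *
o=bot.get_obs();print(o["time"],o["ee_pos"],o["tcp_rot"],o["wrist_force"],o["opening"],o["grasp_force"])
im=camera("wrist");s=camera("side")
C=np.zeros((600,800,3),np.uint8); C[:420,:560]=im
c=cv2.resize(s[180:330,110:290],None,fx=1.3,fy=1.3,interpolation=cv2.INTER_CUBIC);C[600-195:,800-234:]=c
cv2.imwrite("pics/c2.png",C)
```

```text
2.95 [0.54016914 0.16783308 0.09643281] [ 1.79910468e+02 -5.55676472e-02  7.16962234e+01] [ 0.5302472 -0.8839613  5.1719964] 0.05196020390790665 66.55292630195618
```

View pics/c2.png

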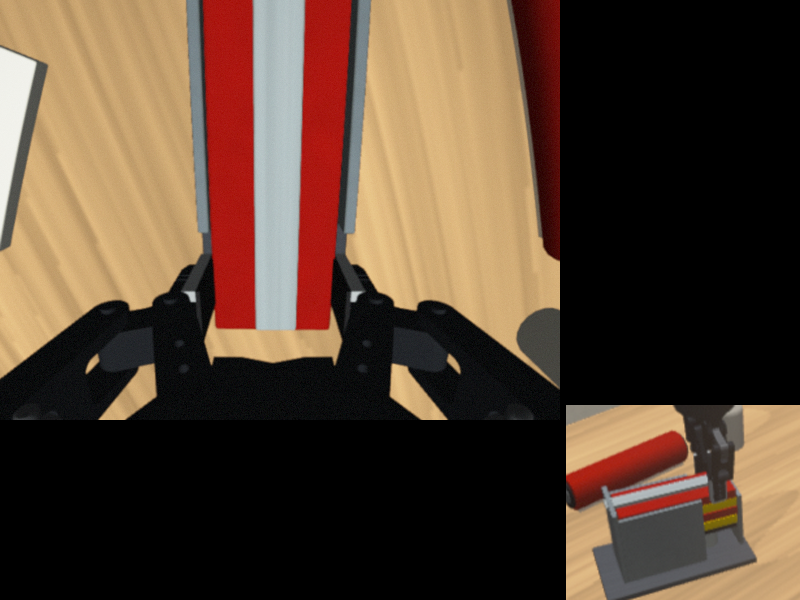

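The board is gripped just behind its front edge (row ≈328). Starting the draw with a short pull to check the force.

>>> send_rows:
  targets: "-2 0 0 0 255; -5 0 0 0 255; -8 0 0 0 255; -10 0 0 0 255; -10 0 0 0 255"

```text
time: 3.68
ee_pos: [0.5371, 0.1586, 0.0965]
tcp_rot: [179.9, -0.1, 71.7]
wrist_force: [0.4, 1.7, 5.2]
opening: 0.052
grasp_force: 66.6
```

Run:
```python
from h import *
o=bot.get_obs();print(o["ee_pos"],o["wrist_force"],o["opening"])
im=camera("scene");s=camera("side");w=camera("wrist")
C=np.zeros((600,800,3),np.uint8)
def put(im,x,y,w,h,k,X,Y):
    c=cv2.resize(im[y:y+h,x:x+w],None,fx=k,fy=k,interpolation=cv2.INTER_CUBIC); C[Y:Y+c.shape[0],X:X+c.shape[1]]=c
put(im,300,195,130,150,3,0,0);put(s,128,205,133,100,3,400,0);put(w,130,180,280,200,1.3,400,320)
cv2.imwrite("pics/c3.png",C)
```

```text
[0.53714499 0.15864335 0.09646803] [0.40112351 1.74541437 5.21136306] 0.05195786808133619
```

View pics/c3.png

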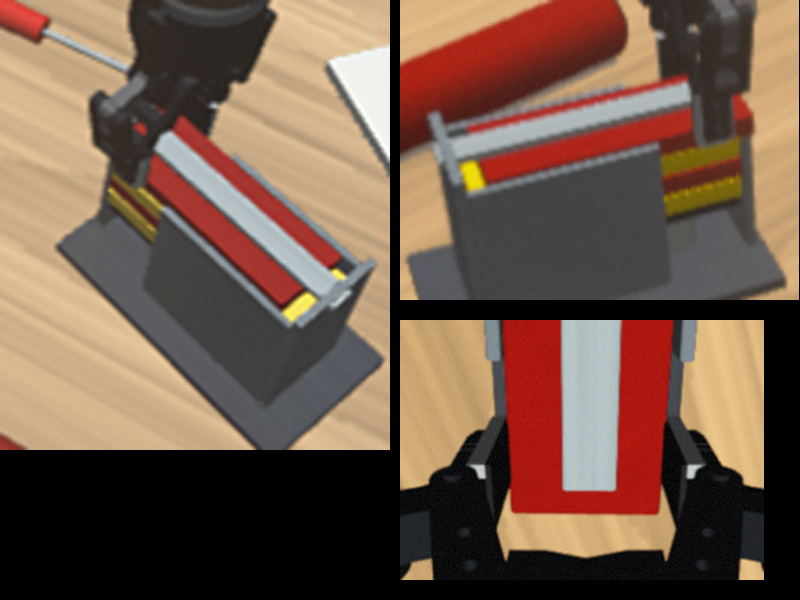

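Only the red board moves; yellow is exposed at the rear and still in place. Continuing the draw to half-way, then releasing.

>>> send_rows:
  targets: "-3 0 0 0 255; -8 0 0 0 255; -14 0 0 0 255; -20 0 0 0 255; -26 0 0 0 255; -32 0 0 0 255; -38 0 0 0 255; -44 0 0 0 255; -50 0 0 0 255; -56 0 0 0 255; -61 0 0 0 255; -65 0 0 0 255; -65 0 0 0 255; -65 0 0 0 255; -65 0 0 0 150; -65 0 0 0 50; -65 0 0 0 0; -65 0 0 0 0; -65 0 0 0 0"

```text
time: 6.2
ee_pos: [0.516, 0.0965, 0.0951]
tcp_rot: [-180.0, 0.0, 71.7]
wrist_force: [-0.3, -0.3, -0.5]
opening: 0.0853
grasp_force: 0.0
```

Run:
```python
from h import *
o=bot.get_obs();print(o["ee_pos"],o["wrist_force"],o["opening"])
im=camera("scene");s=camera("side");w=camera("wrist");np.save("w2.npy",tool(o));cv2.imwrite("pics/w2.png",w)
C=np.zeros((600,800,3),np.uint8)
def put(im,x,y,w,h,k,X,Y):
    c=cv2.resize(im[y:y+h,x:x+w],None,fx=k,fy=k,interpolation=cv2.INTER_CUBIC); C[Y:Y+c.shape[0],X:X+c.shape[1]]=c
put(im,300,175,130,150,1.7,0,0);put(s,128,185,153,120,1.7,0,300);C[:420,240:]=w
cv2.imwrite("pics/c4.png",C)
```

```text
[0.51598575 0.0965307  0.09509338] [-0.27335404 -0.34079388 -0.54154735] 0.08525610625833879
```

View pics/c4.png

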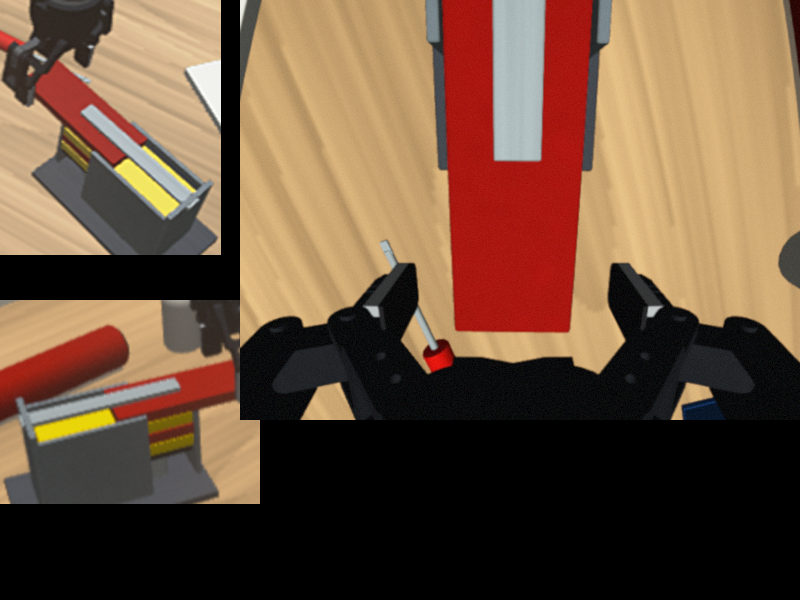

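The board is half out and stays level under the tongue; front edge in wrist image at row ≈331. Locate it, and the tray, precisely.

Run:
```python
from h import *
T=np.load("w2.npy"); im=cv2.imread("pics/w2.png").astype(int)
b,g,r=im[...,0],im[...,1],im[...,2]
m=((r>100)&(g<60)&(b<60)); m[:, :190]=0; m[:,360:]=0; m[345:]=0
cols=range(222,325,4);fe=np.array([(c,np.where(m[:,c])[0].max()+.5) for c in cols])
F=plane("wrist",fe,.11,T); Ti=np.linalg.inv(T)
f=(np.c_[F,np.ones(len(F))]@Ti.T)[:,:3]; print("front edge tool x",np.median(f[:,0]),"tilt",np.degrees(np.polyfit(f[:,1],f[:,0],1)[0]))
Ms=[]
for v in range(180,325,10):
    c=np.where(m[v])[0]; Ms.append(((c.min()+c.max())/2,v))
M=(np.c_[plane("wrist",Ms,.11,T),np.ones(len(Ms))]@Ti.T)[:,:3]
print("mid tool y",np.median(M[:,1]),"dir deg",np.degrees(np.polyfit(M[:,0],M[:,1],1)[0]))
# tray rim by hull in both fixed views
for n,roi,z in(("scene",(125,185,225,265),.03),("side",(280,165,372,215),.03)):
    im=cv2.imread(f"pics/{n}0.png").astype(int); mm=((im[...,0]>im[...,2]*1.3)&(im[...,0]>35)).astype(np.uint8); k=np.zeros_like(mm); k[roi[1]:roi[3],roi[0]:roi[2]]=1; mm*=k
    c=max(cv2.findContours(mm,0,1)[0],key=cv2.contourArea); h=cv2.convexHull(c)
    for e in (2,3):
        a=cv2.approxPolyDP(h,e,True)[:,0]; 
    print(n,a.tolist()); print(np.round(plane(n,a,.03),4)[:,:2].tolist()); print(np.round(plane(n,a,.0),4)[:,:2].tolist())
```

```text
front edge tool x -0.02352630690801162 tilt -0.9158023443876386
mid tool y -0.0008953026930119679 dir deg 0.7582238899835269
scene [[136, 213], [159, 194], [213, 229], [191, 256], [140, 222]]
[[0.6702, -0.3088], [0.5993, -0.3051], [0.6127, -0.1356], [0.6935, -0.1302], [0.6843, -0.283]]
[[0.6561, -0.3325], [0.5824, -0.3287], [0.5963, -0.1526], [0.6803, -0.1469], [0.6707, -0.3057]]
side [[364, 179], [355, 192], [327, 205], [293, 190], [342, 169]]
[[0.6004, -0.3009], [0.5744, -0.2359], [0.5789, -0.1459], [0.6771, -0.1376], [0.6709, -0.3017]]
[[0.634, -0.3471], [0.6066, -0.2786], [0.6114, -0.1838], [0.7149, -0.175], [0.7083, -0.348]]
```

>>> send_rows:
  targets: "8 -1 0 0.4 0; 18 -1 0 0.7 0; 28 -1 0 0.7 0; 35 -1 0 0.7 0; 35 -1 0 0.7 0; 35 -1 0 0.7 100; 35 -1 0 0.7 255; 35 -1 0 0.7 255; 35 -1 0 0.7 255; 35 -1 0 0.7 255; 35 -1 0 0.7 255; 35 -1 0 0.7 255; 35 -1 0 0.7 255"
  newtons: 60

```text
time: 7.98
ee_pos: [0.5262, 0.1298, 0.0956]
tcp_rot: [180.0, 0.0, 71.0]
wrist_force: [-1.3, -2.8, 5.3]
opening: 0.0524
grasp_force: 65.4
```

>>> send_rows:
  targets: "-3 0 0 0 255; -8 0 0 0 255; -14 0 0 0 255; -20 0 0 0 255; -26 0 0 0 255; -32 0 0 0 255; -38 0 0 0 255; -44 0 0 0 255; -50 0 0 0 255; -56 0 0 0 255; -62 0 0 0 255; -68 0 0 0 255; -74 0 0 0 255; -80 0 0 0 255; -86 0 0 0 255; -92 0 0 0 255; -98 0 0 0 255; -104 0 0 0 255; -108 0 0 0 255; -110 0 0 0 255"

```text
time: 10.48
ee_pos: [0.4903, 0.0258, 0.0953]
tcp_rot: [180.0, -0.0, 71.0]
wrist_force: [-0.2, -0.3, -1.2]
opening: 0.052
grasp_force: 64.8
```

Run:
```python
from h import *
o=bot.get_obs();print(o["time"],o["ee_pos"],o["tcp_rot"],o["wrist_force"],o["opening"])
im=camera("scene");s=camera("side");w=camera("wrist");np.save("w3.npy",tool(o));cv2.imwrite("pics/w3.png",w)
C=np.zeros((600,800,3),np.uint8)
def put(im,x,y,w,h,k,X,Y):
    c=cv2.resize(im[y:y+h,x:x+w],None,fx=k,fy=k,interpolation=cv2.INTER_CUBIC); C[Y:Y+c.shape[0],X:X+c.shape[1]]=c
put(im,230,130,200,200,2,0,0);put(s,128,165,190,150,2.1,400,0);put(w,0,0,560,420,.6,0,401-0) if 0 else put(w,0,0,560,420,.45,0,405)
put(s,128,165,190,150,1.8,300,320) if 0 else None
cv2.imwrite("pics/c5.png",C)
```

```text
10.475 [0.49027645 0.02580451 0.0953202 ] [ 1.79995322e+02 -2.07285293e-03  7.09853382e+01] [-0.22324569 -0.32990634 -1.18922981] 0.052024052213098
```

View pics/c5.png

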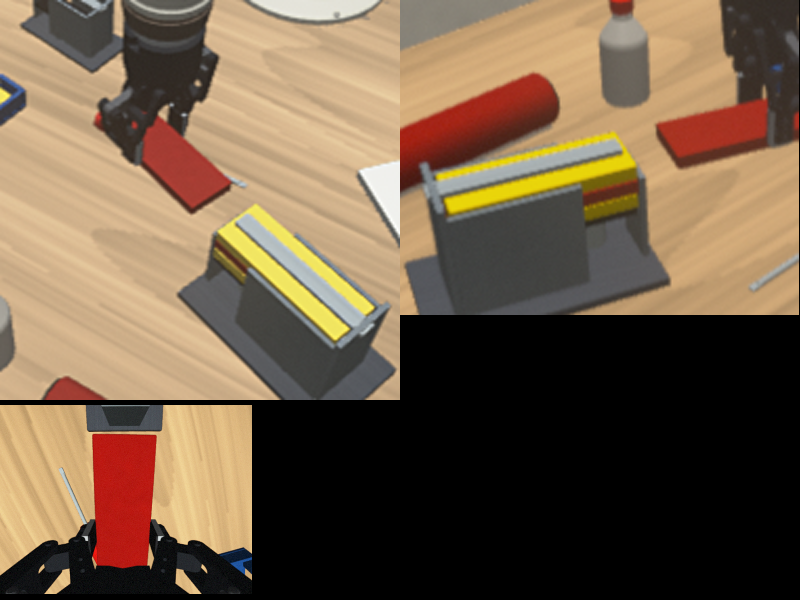

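The red board is held level clear of the magazine and yellow sits level under the tongue. Lift and go beside the tray for a close look.

>>> send_rows:
  targets: "-8 4 -15 0 255; -20 10 -35 0 255; -40 20 -60 -2 255; -65 35 -80 -4 255; -92 50 -95 -6 255; -120 66 -105 -8 255; -148 82 -105 -10 255; -176 98 -105 -12 255; -204 113 -105 -14 255; -230 127 -105 -16 255; -247 136 -105 -16 255; -254 140 -105 -16 255; -254 140 -105 -16 255; -254 140 -105 -16 255"

```text
time: 12.38
ee_pos: [0.54, -0.2589, 0.2005]
tcp_rot: [180.0, -0.0, 87.0]
wrist_force: [0.1, -0.1, -0.8]
opening: 0.0524
grasp_force: 64.8
```

Run:
```python
from h import *
o=bot.get_obs();print(o["time"],o["ee_pos"],o["tcp_rot"],o["wrist_force"],o["opening"])
w=camera("wrist");np.save("w4.npy",tool(o));cv2.imwrite("pics/w4.png",w)
```

```text
12.375 [ 0.53999372 -0.25894291  0.2005181 ] [ 1.79995309e+02 -6.18437071e-03  8.70280662e+01] [ 0.09407369 -0.13255872 -0.79620934] 0.05237199510825364
```

View pics/w4.png

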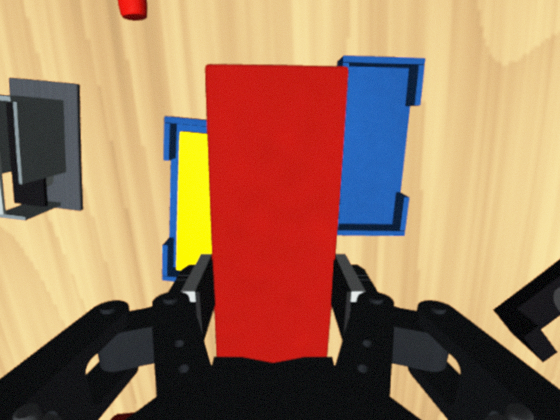

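Wrist view: empty tray's outer rim corners at about (424,59) and (405,235); held board's rear edge at row ≈66, cols 206–347.

Run:
```python
from h import *
T=np.load("w4.npy"); im=cv2.imread("pics/w4.png").astype(int); Ti=np.linalg.inv(T)
b,g,r=im[...,0],im[...,1],im[...,2]
loc=lambda P:(np.c_[P,np.ones(len(P))]@Ti.T)[:,:3]
m=(b>r*1.3)&(b>40); m[:, :350]=0; m[:40]=0; m[245:]=0; m[:,435:]=0
ys=np.r_[60:100:2,200:230:2]
rt=loc(plane("wrist",[(np.where(m[v])[0].max()+.5,v) for v in ys],.03,T))
xs=range(355,400,3)
fa=loc(plane("wrist",[(c,np.where(m[:,c])[0].min()-.5) for c in xs],.03,T))
ne=loc(plane("wrist",[(c,np.where(m[:,c])[0].max()+.5) for c in xs],.03,T))
k=np.polyfit(rt[:,0],rt[:,1],1)
print("tray right edge dir deg",np.degrees(k[0]),"far/near slopes",[np.degrees(np.polyfit(a[:,1],a[:,0],1)[0]) for a in(fa,ne)])
print("res",np.std(rt[:,1]-np.polyval(k,rt[:,0]))*1e3)
x0=fa[:,0].mean();x1=ne[:,0].mean(); print("len",x0-x1)
th=np.arctan(k[0]); yc=fa[:,1].mean() # both at col ~mid; correct to centre
# centre: mid of far/near at tray mid-line; iterate
u=np.array([np.cos(th),np.sin(th)]);v=np.array([-np.sin(th),np.cos(th)])
lat=np.median(rt[:,:2]@v)-.038; lon=(np.median(fa[:,:2]@u)+np.median(ne[:,:2]@u))/2
c=u*lon+v*lat; print("tray centre tool",c,"len",np.median(fa[:,:2]@u)-np.median(ne[:,:2]@u),"world",(T@np.r_[c,0,1])[:2])
# held board
m=(r>100)&(g<60)&(b<60); m[:,:195]=0;m[:,355:]=0;m[:50]=0
zt=T[2,3]+.0145
re=loc(plane("wrist",[(q,np.where(m[:,q])[0].min()-.5) for q in range(215,340,5)],zt,T))
vs=range(75,250,8)
L=loc(plane("wrist",[(np.where(m[q])[0].min()-.5,q) for q in vs],zt,T));Rr=loc(plane("wrist",[(np.where(m[q])[0].max()+.5,q) for q in vs],zt,T))
M=(L+Rr)/2;kk=np.polyfit(M[:,0],M[:,1],1)
print("width",np.median(Rr[:,1]-L[:,1]),"w trend",(Rr-L)[[0,-1],1],"board dir",np.degrees(kk[0]),"rear x",np.median(re[:,0]),"slope",np.degrees(np.polyfit(re[:,1],re[:,0],1)[0]))
bc=np.median(re[:,0])-.075; print("board centre tool",bc,np.polyval(kk,bc))
```

```text
tray right edge dir deg 0.568360671313447 far/near slopes [np.float64(-0.6798297331448566), np.float64(-1.7402558605458491)]
res 0.27884386587159204
len 0.17051874174653123
tray centre tool [0.04009746 0.09766146] len 0.1706255253015843 world [ 0.63960276 -0.22396281]
width 0.051982251488509656 w trend [0.05198584 0.05218774] board dir 0.702854916239855 rear x 0.08902614858008895 slope -1.0336093024277502
board centre tool 0.014026148580088951 -0.0005803321624463064
```

>>> send_rows:
  targets: "4 15 0 0 255; 11 40 0 0 255; 18 70 10 0 255; 24 92 35 0 255; 26 99 65 0 255; 26 99 95 0 255; 26 99 120 0 255; 26 99 138 0 255; 26 99 145 0 255; 26 99 145 0 255; 26 99 145 0 255"

```text
time: 13.8
ee_pos: [0.6408, -0.2391, 0.0566]
tcp_rot: [179.9, 0.0, 87.0]
wrist_force: [0.1, 0.1, 0.1]
opening: 0.0523
grasp_force: 64.8
```

Run:
```python
from h import *
o=bot.get_obs();print(o["time"],o["ee_pos"],o["tcp_rot"],o["wrist_force"],o["opening"])
im=camera("scene");s=camera("side");w=camera("wrist");np.save("w5.npy",tool(o));cv2.imwrite("pics/w5.png",w)
C=np.zeros((600,800,3),np.uint8)
def put(im,x,y,w,h,k,X,Y):
    c=cv2.resize(im[y:y+h,x:x+w],None,fx=k,fy=k,interpolation=cv2.INTER_CUBIC); C[Y:Y+c.shape[0],X:X+c.shape[1]]=c
put(im,120,160,120,110,2,560,0);put(s,280,135,110,90,2.1,560,250);C[:420,:560]=w
cv2.imwrite("pics/c6.png",C)
```

```text
13.8 [ 0.64080911 -0.2390814   0.05655178] [1.79904269e+02 2.84726792e-02 8.69973316e+01] [0.07536913 0.11554674 0.07149089] 0.05227099006031358
```

View pics/c6.png

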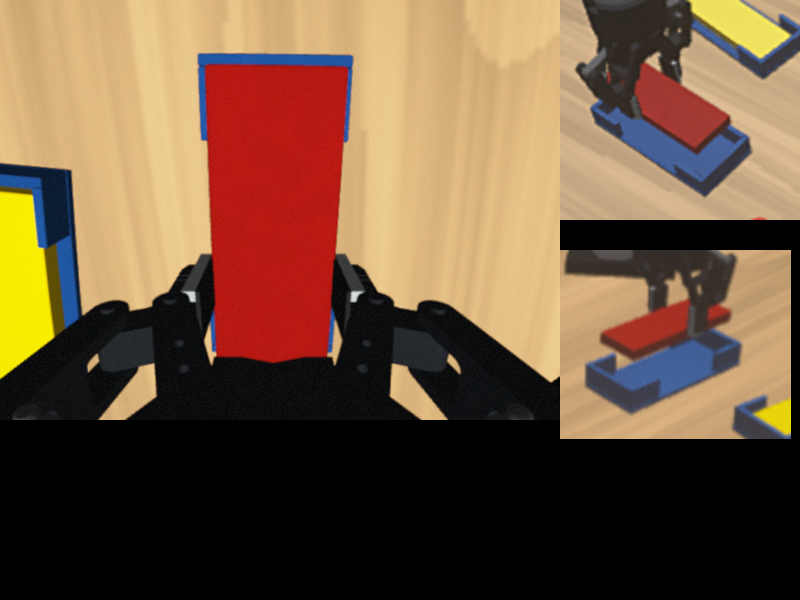

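Run:
```python
from h import *
T=np.load("w5.npy"); im=cv2.imread("pics/w5.png").astype(int); Ti=np.linalg.inv(T)
b,g,r=im[...,0],im[...,1],im[...,2]
loc=lambda P:(np.c_[P,np.ones(len(P))]@Ti.T)[:,:3]
m=(b>r*1.3)&(b>40); m[:, :185]=0; m[:,365:]=0; m[150:]=0
xs=range(210,342,4);rows=range(70,132,4)
fa=loc(plane("wrist",[(c,np.where(m[:,c])[0].min()-.5) for c in xs],.03,T))
L=loc(plane("wrist",[(np.where(m[q])[0].min()-.5,q) for q in rows],.03,T));Rr=loc(plane("wrist",[(np.where(m[q])[0].max()+.5,q) for q in rows],.03,T))
M=(L+Rr)/2;print("tray far x",np.median(fa[:,0]),"mid y",M[[0,-1],:2],"w",np.median(Rr[:,1]-L[:,1]),"dir",np.degrees(np.polyfit(M[:,0],M[:,1],1)[0]),"slope",np.degrees(np.polyfit(fa[:,1],fa[:,0],1)[0]))
m=(r>100)&(g<60)&(b<60); m[:,:195]=0;m[:,355:]=0;m[:50]=0
for zt in(T[2,3]+.0145,T[2,3]+.0105):
    re=loc(plane("wrist",[(q,np.where(m[:,q])[0].min()-.5) for q in range(215,340,5)],zt,T))
    vs=range(75,250,8)
    A=loc(plane("wrist",[(np.where(m[q])[0].min()-.5,q) for q in vs],zt,T));B=loc(plane("wrist",[(np.where(m[q])[0].max()+.5,q) for q in vs],zt,T))
    M=(A+B)/2;print("board rear x",np.median(re[:,0]),"mid",M[[0,-1],:2],"w",np.median(B-A,axis=0)[1],"dir",np.degrees(np.polyfit(M[:,0],M[:,1],1)[0]))
```

```text
tray far x 0.10055804535186254 mid y [[ 0.09327764  0.00019003]
 [ 0.06466127 -0.00026837]] w 0.07461598861651314 dir 0.8326335661470738 slope -0.5040962758777527
board rear x 0.08932018538961499 mid [[ 0.08582012  0.00027543]
 [ 0.01968214 -0.00059895]] w 0.05210893328224592 dir 0.8074524158636951
board rear x 0.08992928915293391 mid [[ 0.08631904  0.00031489]
 [ 0.01809905 -0.00058701]] w 0.05374930832195324 dir 0.8074524158636813
```

>>> send_rows:
  targets: "0 0 6 0 255; 0 0 14 0 255; 0 0 22 0 255; 0 0 30 0 255; 0 0 37 0 255; 0 0 42 0 255; 0 0 44 0 255; 0 0 44 0 255; 0 0 44 0 255"

```text
time: 15.08
ee_pos: [0.6404, -0.239, 0.0116]
tcp_rot: [180.0, 0.0, 87.0]
wrist_force: [-0.6, -0.8, -0.3]
opening: 0.0523
grasp_force: 64.8
```

>>> send_rows:
  targets: "0 0 1 0 255; 0 0 2 0 255; 0 0 2 0 255; 0 0 2 0 255"

```text
time: 15.58
ee_pos: [0.6402, -0.2389, 0.0093]
tcp_rot: [-180.0, -0.0, 87.0]
wrist_force: [0.3, 0.0, -1.1]
opening: 0.0522
grasp_force: 64.8
```

>>> send_rows:
  targets: "0 0 0.7 0 255; 0 0 1.5 0 255; 0 0 1.5 0 255; 0 0 1.5 0 255"

```text
time: 16.08
ee_pos: [0.6402, -0.2389, 0.0078]
tcp_rot: [180.0, 0.0, 87.0]
wrist_force: [0.0, -0.4, -0.1]
opening: 0.0521
grasp_force: 64.8
```

>>> send_rows:
  targets: "0 0 0.5 0 255; 0 0 1 0 255; 0 0 1 0 255; 0 0 1 0 255"

```text
time: 16.58
ee_pos: [0.6402, -0.2389, 0.0068]
tcp_rot: [180.0, 0.0, 87.0]
wrist_force: [-0.8, -0.2, -1.2]
opening: 0.052
grasp_force: 64.8
```

>>> send_rows:
  targets: "0 0 0.5 0 255; 0 0 1 0 255; 0 0 1 0 255; 0 0 1 0 255"

```text
time: 17.08
ee_pos: [0.6403, -0.2389, 0.006]
tcp_rot: [180.0, 0.0, 87.0]
wrist_force: [-0.9, 0.1, 1.4]
opening: 0.0523
grasp_force: 65.0
```

>>> send_rows:
  targets: "0 0 0.3 0 255; 0 0 0.6 0 255; 0 0 0.6 0 255; 0 0 0.6 0 255"

```text
time: 17.58
ee_pos: [0.6403, -0.2389, 0.006]
tcp_rot: [180.0, 0.0, 87.0]
wrist_force: [-4.0, 1.0, 7.6]
opening: 0.0525
grasp_force: 65.6
```

Contact felt (7.6 N, TCP at 6 mm). Open and retract.

>>> send_rows:
  targets: "0 0 0 0 200; 0 0 0 0 120; 0 0 0 0 50; 0 0 0 0 0; 0 0 0 0 0; 0 0 0 0 0; 0 0 -5 0 0; 0 0 -15 0 0; 0 0 -35 0 0; 0 0 -60 0 0; 0 0 -90 0 0; -30 0 -120 0 0; -60 0 -150 0 0; -60 0 -150 0 0; -60 0 -150 0 0"
  newtons: 20

```text
time: 19.45
ee_pos: [0.637, -0.2985, 0.1553]
tcp_rot: [180.0, -0.0, 87.0]
wrist_force: [0.4, 0.5, -0.6]
opening: 0.0857
grasp_force: 0.0
```

Run:
```python
from h import *
o=bot.get_obs();print(o["time"],o["ee_pos"],o["wrist_force"],o["opening"])
im=camera("scene");s=camera("side");w=camera("wrist");np.save("w6.npy",tool(o));cv2.imwrite("pics/w6.png",w)
C=np.zeros((600,800,3),np.uint8)
def put(im,x,y,w,h,k,X,Y):
    c=cv2.resize(im[y:y+h,x:x+w],None,fx=k,fy=k,interpolation=cv2.INTER_CUBIC); C[Y:Y+c.shape[0],X:X+c.shape[1]]=c
put(im,120,140,120,130,2,560,0);put(s,280,135,110,90,2.1,560,270);C[:420,:560]=w;put(s,128,195,133,90,1.8,0,425);put(im,310,215,120,90,1.8,300,425)
cv2.imwrite("pics/c7.png",C)
b,g,r=[w[...,i].astype(int) for i in range(3)]
for nm,m in(("board",(r>100)&(g<60)&(b<60)),("tray",(b>r*1.3)&(b>40))):
    mm=m.astype(np.uint8);mm[:,:180]=0;c=max(cv2.findContours(mm,0,1)[0],key=cv2.contourArea);q=cv2.minAreaRect(c)
    print(nm,q,plane("wrist",[q[0]],.02 if nm=="board" else .03,tool(o)))
```

```text
19.45 [ 0.63703822 -0.2984841   0.15534231] [ 0.4385422   0.53272814 -0.55188938] 0.08565350483466247
board ((275.5, 108.5), (67.0, 187.0), 0.0) [[ 0.6425335  -0.22036595  0.02      ]]
tray ((276.0, 108.5), (217.0, 100.0), 90.0) [[ 0.64282636 -0.2206834   0.03      ]]
```

View pics/c7.png

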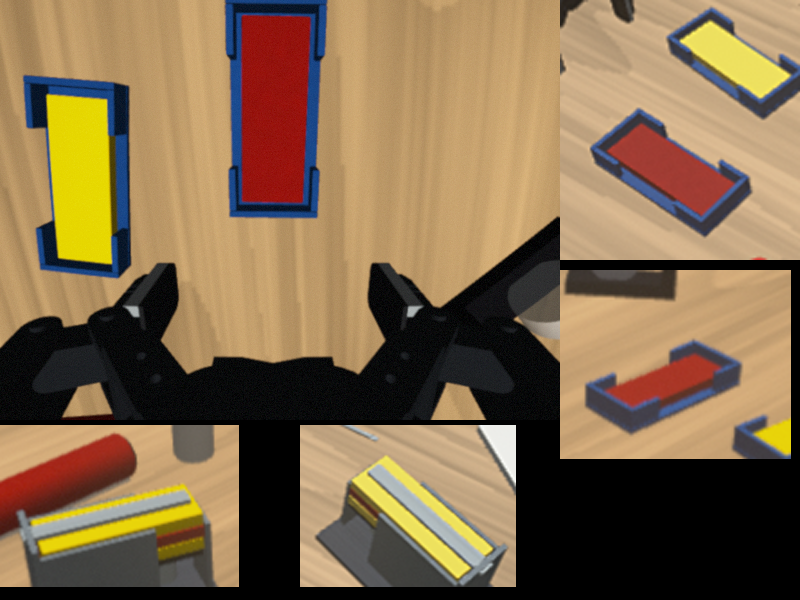

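The red board lies flat and centred in the tray (board centre and tray centre agree within 1 mm), and the yellow board is level under the tongue. I'm handing it in.

```bash
python3 -c "
from h import *
print(ticket.job_done())"
```

```text
the job is handed in; nothing more can be done
None
```

The red board lies flat and centred in the empty tray, the next board has risen level under the tongue, and the job was handed in at about 19.5 s; no verdict was returned.

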